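# Third hand: close the control box and hold it against the sprung fence

## Task

Press the black lid of the small aluminium control box fully home, then stand the box flat on the bed of the jig, one short end square against the middle of the spring-loaded fence, and push it along the bed into the fence until the pointer stands in the green part of the scale. Never push the fence on to the end of its travel. Finish still holding the box there, pushing steadily with the pointer in the green, so that I can clamp it; leave the loupe, the flux dish and the steel block on the bench where they are.

Things in the scene. Friction and masses are not known exactly. Their poses are not given: they have to be found in the camera images.
- case: Small aluminium control box, 60 (its x) x 46 (its y) x 30 mm high without the lid, about 0.26 kg with it, loose, standing on the bench at the start. Origin: centre of its underside; z up. Either short end (its +x or -x) may meet the fence. Grasp it across its 46 mm width by the aluminium sides; the lid is narrower.
- lid (a joint): How far the black lid of the box stands proud of fully home, in m: 0 = home, starts 0.005 to 0.008. It slides straight along the box's z, is held by friction alone, needs about 8 N downward to move, stays where it is left and cannot come off (end of travel 0.009).
- lid_top (a point): Centre of the flat top of the lid (a black plate 56 x 42 x 5 mm, four brass screw heads in its corners). It lies 35 mm above the box's underside when the lid is home, plus the lid's joint value while it is proud; axes as the box's.
- jig: Fixed pressing jig: dark steel bed 176 (its x) x 130 (y) mm, its top 10 mm above the origin (centre of the bed's underside). x points along the bed to the fence, z up. Bed free from x = -88 mm to the fence face at +20 mm. Fixed blue block behind at x = 64 to 82, 44 mm high. Scale (white, green, red, black pointer) at x = 24 to 64, y = 46 to 60, 27 mm high.
- fence (a joint): How far the fence is pushed back from rest along the jig's +x, in m; 0 = rest, end of travel 0.030. A spring of 700 N/m pushes it back toward -x (no preload), so force = 700 x value. Pointer: white 0 to 0.0085, green 0.0085 to 0.020 (6 to 14 N), red from 0.020.
- fence_face (a point): Centre of the upright face of the fence (pale metal plate 70 mm wide, 30 mm high, from 2 to 32 mm above the bed; this point is 17 mm above the bed). Moves with the fence; axes as the jig's: x points into the fence, away from the box. With the box touching, the box's origin is 30 mm before it in x.
- eyeglass: Black loupe, 39 x 39 x 28 mm, loose bystander; origin at the centre of its underside. Leave it alone.
- dish: White glazed flux dish, 60 mm across, 26 mm high, loose bystander; origin at the centre of its underside. Leave it alone.
- anvil: Polished steel block 50 x 50 x 16 mm, loose bystander; origin at the centre of its underside. Leave it alone.
Things that resemble listed ones, but are neither listed nor needed, are in the scene too. Of the things like the case, leave any that is purple; of the rest the smaller one is meant.

How it is judged:
On the way, in this order (a step that is already met when the one before it is completed fails the run):
1. the lid is pressed fully home (within 1.5 mm) (value of joint lid below 0.0015 m), for 0.2 s.
2. the box stands on the bed, square and central against the fence, and is pushed with the pointer in the green (value of joint fence between 0.0085 and 0.02 m and x of case in the frame of fence_face between -0.034 and -0.026 m and y of case in the frame of fence_face between -0.01 and 0.01 m and z of case in the frame of jig between 0.007 and 0.014 m and angle between the x axis of case and the x axis of jig, either way round below 0.09 rad and angle between case's own z axis and vertical below 0.06 rad and contact force between case and the fingers above 2 N), for 0.3 s.
At the end, for the whole second after the job is handed in: Lid home within 1.5 mm; box flat on the bed (4 mm, 0.06 rad), its end on the fence (4 mm, square within 0.09 rad), within 10 mm of the fence's middle; at rest, the fingers still hold or push it, and the fence is pushed back 8.5 to 20 mm (6 to 14 N, pointer in the green) (all of step 2 and value of joint lid below 0.0015 m and linear speed of case below 0.01 m/s); the arm keeps its last pose, push and grip.
It fails at once if the black loupe is moved by more than 20 mm (distance of eyeglass from where it was at the start of the episode above 0.02 m).
It fails at once if the white flux dish is moved by more than 20 mm (distance of dish from where it was at the start of the episode above 0.02 m).
It fails at once if the steel block is moved by more than 20 mm (distance of anvil from where it was at the start of the episode above 0.02 m).
It fails at once if the fence is pushed to the end of its travel (beyond 27 mm) (value of joint fence above 0.027 m).
It also fails if it takes over 54 s, if anything falls off the work surface, if the arm or the gripper's body presses on something with over 40 N, if the wrist force passes 120 N, or if a joint passes its speed limit or range.

## Robot

A 6-joint arm with a two-finger parallel gripper is mounted at the origin on a cart in front of the work surface, level with it; the furniture and walls round the work are solid. World frame = base frame: x ahead of the robot, y to its left, z up, the work surface at z = 0. Lengths are in m, angles in rad, forces in N, time in s.
With the tool pointing down it reaches from about 0.3 to 0.875 m from the base axis. Payload 6.4 kg.
Tool frame: the origin (TCP) lies midway between the tips of the shut fingers; the grasp point (between the pads) lies 19 mm behind it (ctrl.tcp_to_grasp is the distance from the TCP to the grasp point, in m); z points along the fingers, y is the direction in which the jaws open and shut (so a half turn about z gives the same grasp; the last joint's range is limited). The gripper opens to 85 mm and grips with 20 to 120 N. Pads are 22 mm wide; open, the fingers measure 114 mm over their backs; the gripper's body (76 mm by 85 mm) begins 54 mm behind the grasp point. The pads swing forward as they close: fully open they stand 13 mm farther back than shut.
Start: joints at [-1.542, 0.181, 1.607, -0, 1.354, -0.206], TCP at [0.134, -0.559, 0.231] pointing down, gripper open.
Joint ranges: [-2.99, 2.99], [-0.89, 2.07], [0.3, 2.58], [-1.14, 4.28], [0, 2.63], [-3.12, 3.12]. Speed limits (rad/s): [2.57, 2.57, 3.01, 3.14, 3.14, 3.14].

## Interface

Orientations are given as a unit quaternion [w, x, y, z].
In Python, from bench import monitor, imaging, order, spotter, ctrl gives the robot as it stands.
- The arm moves only by the shell command python3 -m pendant 'ROWS'. ROWS is JSON, a list that holds one entry, the list of rows, each a list of 5 numbers: the shift along the world's x, y, z in mm, then the turn about the world's z in degrees, then the finger opening in mm, from 0 to 85.4. A call has 1 to 8 rows; each row shifts and turns the commanded pose from where the row before left it; what a row does not reach is not made up. A row lasts 1/8 s, in which the tool goes at most 62.5 mm and 10.7 degrees, less where a joint would pass 70% of its speed; a pose out of reach is approached as far as the arm can. A call with a gripper value outside its range is refused whole. The fingers move at their own pace and stop on an object; the grip force is fixed at half the most. Time passes only in rows, so rows that do not move let the fingers close. It gives the time, the measured TCP pose, the force and the opening at its end, in the units of the state.
- monitor.get_obs(): the state, without advancing time (a new reading comes with each control period).
- imaging.camera(name): name is "scene" or "top" or "wrist"; returns a dict with "img" (384x512x3 uint8, red, green, blue), "vfov" (degrees; the focal length in pixels is half the picture's height over the tangent of half this angle, whatever the lens; pixels are square), "cx", "cy" (the principal point, pixels), "origin" and "orientation" of the camera in the world. Camera axes: x right, y down, z forward; pixel columns grow to the right and rows downward; lengths in m; the calibration is good to about 2 mm. A picture is of the moment at which its call begins. There is no depth.
- order.hand_in(): hands the job in, once; it reports no verdict.
Trained networks look in the newest picture that a camera, given by its name, has taken for a name from the list of things; names that differ only in an ending like _2 or _b are one class to them, and where a whole thing is asked for, a point or a joint stands for the part that bears it (a point fixed in the world has none). Each returns a list of dicts, best first, with "confidence" (0 to 1); they miss things now and then, are a little off and sometimes report something else, mostly with a low value. They report only what shows in the picture. A call takes as long as a camera call. They do not tell look-alikes from the thing itself.
- spotter.recognise(camera, thing): "at" ([x, y, z] in m, in the coordinates of the camera as it stood for that picture, good to about 4 mm: the middle of the surface that is visible of it).
- spotter.tip_of(camera, thing): "at" ([x, y, z] in m, in the coordinates of the camera as it stood for that picture, good to about 4 mm: a listed point, or the origin of a listed thing).
The state is a dict: "time_s": time; "q": joint angles; "dq": joint speeds; "joint_efforts": joint torques, N m; "eef_pos": TCP position; "eef_rot": TCP orientation; "wrist_force": force on the tool from outside, world axes, zero at the start; "torque": the same for the moment, N m; "opening": opening from 0.0 (shut) to 1.0 (fully open).
Only numpy, scipy, OpenCV 4.12 (cv2) and the standard library are available. Lean on these libraries where they do the work, as an engineer would, in place of code of your own. Each camera call takes 0.05 s, during which the arm holds its last target. There are 200 camera calls.

## Working session

There is one attempt and no reset: what is moved stays moved. The work goes in short steps, Python scripts to look and compute and a shell command to move; the robot and the scene stay as the last step left them, time stands still between calls to the robot, and variables do not carry over. Pictures are saved under pics/ and viewed, about 8 in all and at most 12, crops included, and the job is handed in when it is done.

```bash
mkdir -p pics; cat > h.py <<'E'
import numpy as np, cv2
from scipy.spatial.transform import Rotation as R
from bench import monitor, imaging, order, spotter, ctrl
def cam(n):
    c=imaging.camera(n); c['f']=c['img'].shape[0]/2/np.tan(np.radians(c['vfov'])/2)
    q=c['orientation']; c['R']=R.from_quat([q[1],q[2],q[3],q[0]]).as_matrix(); c['o']=np.array(c['origin']); return c
def world(c,p): return c['R']@np.array(p)+c['o']
def px(c,w):
    p=c['R'].T@(np.array(w)-c['o']); return np.array([c['cx']+c['f']*p[0]/p[2],c['cy']+c['f']*p[1]/p[2]])
def ray(c,u,v,z):
    d=c['R']@np.array([(u-c['cx'])/c['f'],(v-c['cy'])/c['f'],1]); return c['o']+d*(z-c['o'][2])/d[2]
def save(n,img,s=1): cv2.imwrite('pics/'+n,cv2.resize(img[:,:,::-1],None,fx=s,fy=s,interpolation=cv2.INTER_CUBIC))
def look(c,n,things,f):
    for t in things:
        for d in getattr(spotter,f)(n,t):
            w=world(c,d['at']); print(n,f,t,round(d['confidence'],2),w.round(4),px(c,w).round())
E
python3 - <<'E'
from h import *
for n in ('top','scene'):
    c=cam(n); save(n+'1.png',c['img'],1.5); print(n,c['o'],c['f'],c['R'].round(2).tolist())
    look(c,n,['case','lid_top','jig','fence_face','eyeglass','dish','anvil'],'tip_of')
print(monitor.get_obs(),ctrl.tcp_to_grasp)
E
```

```text
top [0.54431648 0.13085818 1.09715681] 392.5113599382414 [[-0.03, -1.0, 0.08], [-1.0, 0.02, -0.04], [0.03, -0.09, -1.0]]
top tip_of case 0.87 [ 6.317e-01  1.314e-01 -1.000e-04] [242. 192.]
top tip_of case 0.69 [ 8.052e-01 -1.421e-01  4.000e-04] [336. 129.]
top tip_of lid_top 0.68 [0.6323 0.1315 0.0365] [242. 191.]
top tip_of lid_top 0.61 [0.4729 0.4072 0.0454] [138. 254.]
top tip_of lid_top 0.51 [ 0.7999 -0.1453  0.0304] [340. 129.]
top tip_of jig 0.7 [ 0.6178 -0.1656  0.0013] [347. 194.]
top tip_of fence_face 0.72 [ 0.6328 -0.1579  0.0252] [347. 189.]
top tip_of eyeglass 0.47 [ 0.6249 -0.0076  0.0013] [291. 193.]
top tip_of dish 0.85 [0.7621 0.0023 0.0026] [286. 145.]
top tip_of anvil 0.87 [ 4.650e-01  2.896e-01 -3.000e-04] [186. 254.]
top tip_of anvil 0.33 [0.6342 0.1311 0.0382] [242. 190.]
scene [0.00503322 0.56348975 0.75204044] 431.16578486417376 [[-0.58, -0.56, 0.6], [-0.82, 0.4, -0.42], [-0.0, -0.73, -0.68]]
scene tip_of case 0.98 [0.6313 0.1289 0.0066] [249. 198.]
scene tip_of case 0.92 [ 0.8059 -0.1438  0.0033] [290. 128.]
scene tip_of case 0.81 [ 4.730e-01  4.043e-01 -2.000
[... 576 characters left out ...]
time_s': 0.8, 'q': array([-1.54232272e+00,  1.80796421e-01,  1.60699148e+00,  7.21864636e-06,
        1.35380946e+00, -2.06339070e-01]), 'dq': array([-1.18646035e-03,  1.17427288e-03,  9.34730443e-05, -1.67245464e-04,
       -5.35398854e-04,  1.98402941e-03]), 'joint_efforts': array([ 9.52973824e-04, -4.44792116e+01, -3.51657379e+01, -5.64685774e-05,
        6.70923055e-04,  3.68347614e-06]), 'eef_pos': array([ 0.13377784, -0.55923787,  0.23129459]), 'eef_rot': array([-2.03123311e-06,  9.93115880e-01,  1.17136026e-01,  3.71979015e-06]), 'wrist_force': array([-0.9805668 , -0.57020807, -0.04758955]), 'torque': array([ 0.01039699,  0.0355678 , -0.00078287]), 'opening': 1.003624587587803} 0.0187
```

View pics/top1.png

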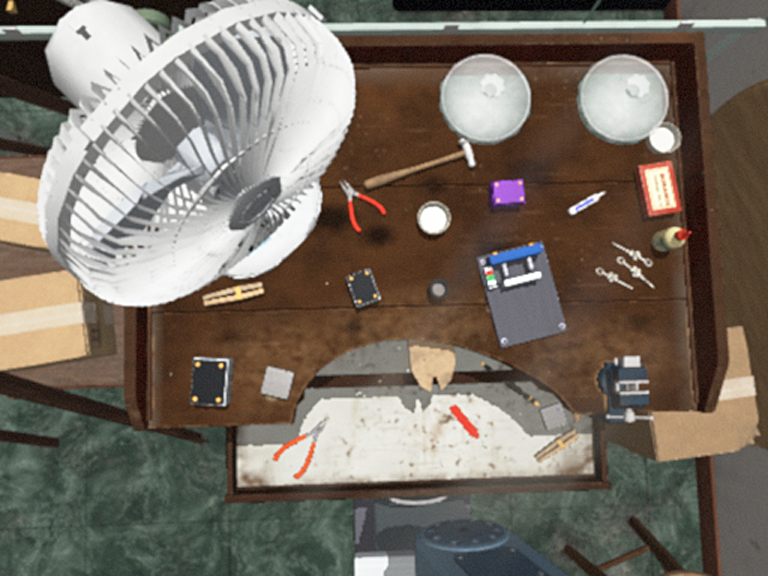

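View pics/scene1.png

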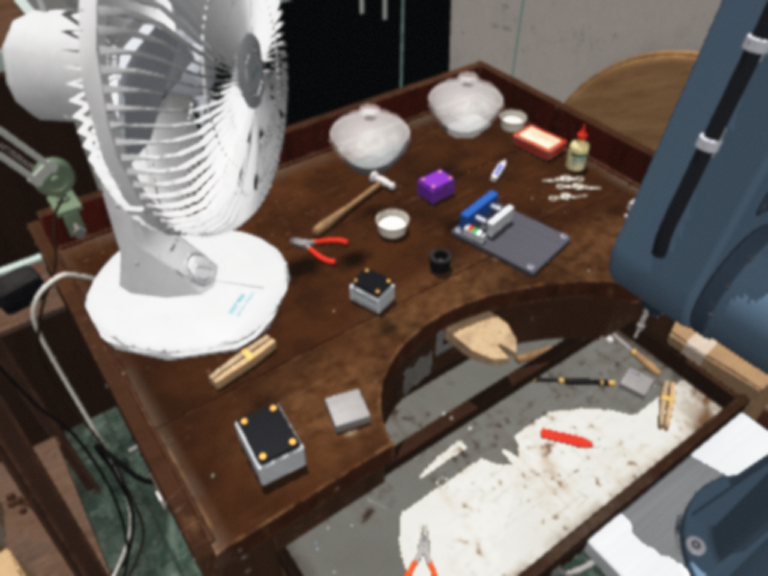

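```bash
python3 - <<'E'
from h import *
c=cam('top'); im=c['img']
a=cv2.resize(im[150:235,215:275],None,fx=6,fy=6,interpolation=cv2.INTER_CUBIC); b=cv2.resize(im[150:235,310:382],None,fx=6,fy=6,interpolation=cv2.INTER_CUBIC)
save('crop1.png',np.hstack([a,b]))
h=cv2.cvtColor(im,cv2.COLOR_RGB2HSV); r=im.astype(int)
m=((r[...,0]>130)&(r[...,0]-r[...,2]>60)).astype(np.uint8); m[:,:225]=0;m[:,262:]=0;m[:170]=0;m[225:]=0
n,_,st,ce=cv2.connectedComponentsWithStats(m)
for i in range(1,n): print(st[i],ce[i].round(1),ray(c,*ce[i],0.042).round(4))
E
```

```text
[243 181   3   2   6] [244.  181.5] [0.6574 0.1251 0.042 ]
[233 184   3   3   8] [233.9 185.1] [0.6482 0.1526 0.042 ]
[249 196   3   3   7] [249.7 197. ] [0.615  0.1107 0.042 ]
[238 200   3   2   6] [239.  200.5] [0.6063 0.1398 0.042 ]
```

View pics/crop1.png

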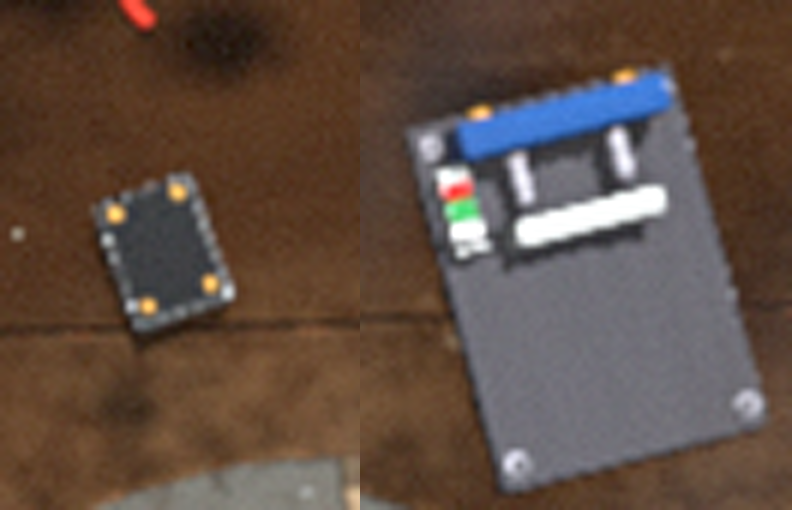

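Candidates in the top image: purple box (339,128), which must be left alone; large aluminium box (140,254); small aluminium box (242,191). The crop shows the small one is black-lidded with four brass screws, about 60x46 mm and not purple, so it is the one meant. Its yaw is about 18° and the jig's about 13°. Next I'll move above it with the fingers shut.

```bash
python3 -m pendant '[[[31,46,0,0,0],[31,46,0,0,0],[31,46,0,0,0],[31,46,0,0,0],[31,46,0,0,0],[31,46,0,0,0],[31,46,0,0,0],[31,46,0,0,0]]]'; python3 -m pendant '[[[31,46,0,0,0],[31,46,0,0,0],[31,46,0,0,0],[31,46,0,0,0],[31,46,0,0,0],[31,46,0,0,0],[31,46,0,4.5,0],[0,0,0,0,0]]]'
python3 - <<'E'
from h import *
c=cam('wrist'); save('w1.png',c['img'],1.5); print(c['o'],c['f'],c['R'].round(2).tolist(),px(c,[.632,.132,.042]))
look(c,'wrist',['case','lid_top','eyeglass'],'tip_of')
o=monitor.get_obs(); print(o['time_s'],o['eef_pos'],o['wrist_force'],o['q'])
E
```

```text
time_s: 1.85
eef_pos: [0.3826, -0.1898, 0.2317]
eef_rot: [0.0, 0.993, 0.117, 0.0]
wrist_force: [1.5, 0.1, 0.5]
opening: -0.004
time_s: 2.85
eef_pos: [0.5997, 0.1339, 0.2305]
eef_rot: [-0.0, 0.987, 0.158, -0.0]
wrist_force: [-0.1, -0.1, -0.4]
opening: -0.001
[0.67210687 0.15818366 0.37316959] 297.5494361147826 [[0.31, -0.91, -0.28], [-0.95, -0.3, -0.09], [-0.0, 0.3, -0.95]] [271.01796882 143.73888155]
wrist tip_of case 0.9 [ 0.6374  0.1325 -0.002 ] [271. 135.]
wrist tip_of case 0.85 [0.475 0.408 0.   ] [ 31. 187.]
wrist tip_of lid_top 0.85 [0.6346 0.1309 0.0371] [273. 141.]
wrist tip_of lid_top 0.83 [0.4715 0.4089 0.0436] [  3. 200.]
wrist tip_of eyeglass 0.87 [ 0.6292 -0.0078 -0.0007] [372. 175.]
3.05 [0.5983105  0.12996077 0.23119867] [-1.01854648  0.05890156  0.95083648] [ 2.04475914e-02  2.62992541e-01  1.50867288e+00 -3.18554494e-04
  1.37046976e+00  1.27905448e+00]
```

View pics/w1.png

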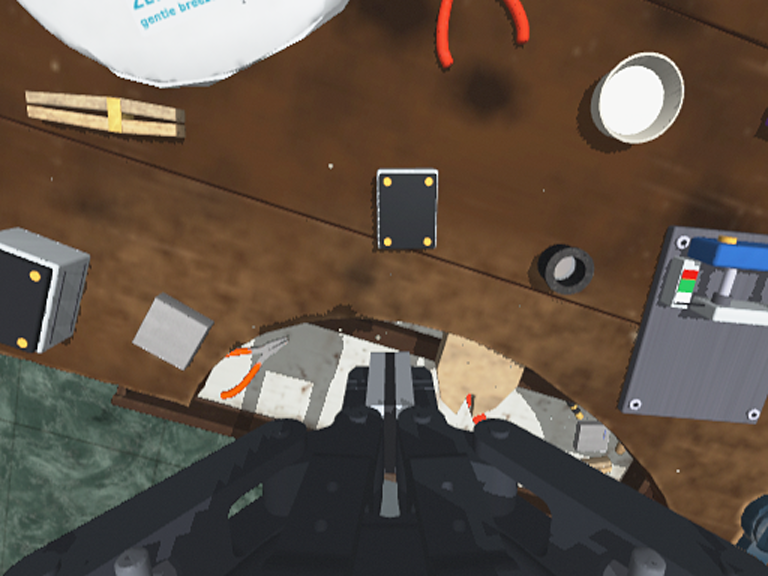

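```bash
python3 - <<'E'
from h import *
c=cam('wrist'); r=c['img'].astype(int)
m=((r[...,0]>130)&(r[...,0]-r[...,2]>60)).astype(np.uint8); m[:,:245]=0;m[:,300:]=0;m[:105]=0;m[175:]=0
n,_,st,ce=cv2.connectedComponentsWithStats(m)
P=[]
for i in range(1,n):
    if st[i][4]>4: P.append(ray(c,*ce[i],0.042)); print(st[i],ce[i].round(1),P[-1].round(4))
P=np.array(P); print('center',P.mean(0)); print(np.linalg.norm(P[:,None]-P[None],axis=2).round(4))
for a in range(len(P)):
  for b in range(a):
    d=P[a]-P[b]; print(a,b,np.degrees(np.arctan2(d[1],d[0])).round(1))
S=[ray(c,u/1.5,v/1.5,.012) for u,v in((635,405),(753,413),(683,242))]
print(np.round(S,4)); d=S[2]-S[0]; e=S[0]-S[1]; print(np.degrees(np.arctan2(d[1],d[0])),np.degrees(np.arctan2(e[1],e[0])))
print(np.linalg.norm(d),np.linalg.norm(e))
E
```

```text
[252 115   5   7  28] [254.1 118.3] [0.6509 0.1538 0.042 ]
[280 115   5   7  28] [281.9 117.9] [0.6605 0.1252 0.042 ]
[279 155   6   7  28] [281.2 158.2] [0.6186 0.1115 0.042 ]
[253 156   5   6  25] [254.9 158.4] [0.6092 0.1396 0.042 ]
center [0.63482068 0.13252627 0.042     ]
[[0.     0.0302 0.0532 0.044 ]
 [0.0302 0.     0.0441 0.0532]
 [0.0532 0.0441 0.     0.0296]
 [0.044  0.0532 0.0296 0.    ]]
1 0 -71.4
2 0 -127.3
2 1 -161.9
3 0 -161.2
3 1 164.3
3 2 108.5
[[ 0.5264 -0.1312  0.012 ]
 [ 0.5525 -0.2395  0.012 ]
 [ 0.6762 -0.0979  0.012 ]]
12.547303841740678 103.54667361062609
0.15343289572461094 0.11141449254987382
```

```bash
python3 -m pendant '[[[36,2,-50,0.5,0],[0,0,-50,0,0],[0,0,-50,0,0],[0,0,-25,0,0],[0,0,-8,0,0],[0,0,-4,0,0],[0,0,-3,0,0],[0,0,0,0,0]]]'
```

```text
time_s: 4.1
eef_pos: [0.6355, 0.1328, 0.0424]
eef_rot: [0.0, 0.987, 0.16, 0.001]
wrist_force: [-0.2, -0.8, 0.3]
opening: 0.005
```

```bash
python3 -m pendant '[[[0,0,-2,0,0],[0,0,-2,0,0],[0,0,-2,0,0],[0,0,-1,0,0],[0,0,-1,0,0],[0,0,0,0,0]]]'
```

```text
time_s: 4.85
eef_pos: [0.6356, 0.1328, 0.035]
eef_rot: [0.0, 0.987, 0.16, 0.001]
wrist_force: [-2.8, -0.6, 7.9]
opening: -0.003
```

```bash
python3 -m pendant '[[[0,0,-1,0,0],[0,0,-1,0,0],[0,0,0,0,0],[0,0,0,0,0]]]'
```

```text
time_s: 5.35
eef_pos: [0.6357, 0.1329, 0.0349]
eef_rot: [0.0, 0.987, 0.161, 0.001]
wrist_force: [-8.9, -2.1, 20.3]
opening: -0.002
```

Lid is home: it stopped at z = 0.035 with force up to 20 N. Next: rise, open, re-measure.

```bash
python3 -m pendant '[[[0,0,10,0,0],[0,0,50,0,85],[-20,-5,50,0,85],[-15,-5,20,0,85],[0,0,0,0,85],[0,0,0,0,85]]]'
python3 - <<'E'
from h import *
c=cam('wrist'); r=c['img'].astype(int); q=px(c,[.634,.132,.037]).astype(int); print(q)
m=((r[...,0]>130)&(r[...,0]-r[...,2]>60)).astype(np.uint8); k=np.zeros_like(m);k[max(q[1]-50,0):q[1]+50,q[0]-45:q[0]+45]=1; m*=k
n,_,st,ce=cv2.connectedComponentsWithStats(m)
P=np.array([ray(c,*ce[i],0.036) for i in range(1,n) if st[i][4]>6]);print(P.round(4),P.mean(0)); save('w2.png',c['img'])
for a in range(len(P)):
  for b in range(a):
    d=P[a]-P[b]; print(a,b,np.degrees(np.arctan2(d[1],d[0])).round(1),np.linalg.norm(d).round(4))
look(c,'wrist',['case','lid_top'],'tip_of')
o=monitor.get_obs(); print(o['time_s'],o['eef_pos'],o['eef_rot'],o['wrist_force'])
E
```

```text
time_s: 6.1
eef_pos: [0.5996, 0.1228, 0.1604]
eef_rot: [-0.0, 0.987, 0.16, -0.0]
wrist_force: [-0.2, 0.7, 0.7]
opening: 0.997
[262 147]
[[0.651  0.1537 0.036 ]
 [0.6604 0.1252 0.036 ]
 [0.6095 0.1399 0.036 ]
 [0.6189 0.1115 0.036 ]] [0.63492613 0.13258167 0.036     ]
1 0 -71.8 0.0299
2 0 -161.6 0.0438
2 1 164.0 0.0529
3 0 -127.3 0.053
3 1 -161.7 0.0437
3 2 -71.6 0.0298
wrist tip_of case 0.88 [ 0.6371  0.1335 -0.003 ] [262. 138.]
wrist tip_of case 0.48 [0.6356 0.1347 0.0303] [260. 144.]
wrist tip_of lid_top 0.69 [0.6381 0.1326 0.0341] [264. 143.]
6.25 [0.59931638 0.12285627 0.15957391] [-2.32283794e-04  9.87060584e-01  1.60342721e-01 -1.24919192e-03] [-0.52438811 -0.37181312 -1.47532292]
```

```bash
python3 -m pendant '[[[35.5,9.7,-20,0,85],[0,0,-50,0,85],[0,0,-50,0,85],[0,0,-26,0,85],[0,0,-9,0,85],[0,0,0,0,30],[0,0,0,0,30],[0,0,0,0,30]]]'; python3 -m pendant '[[[0,0,0,0,30],[0,0,0,0,30],[0,0,15,0,30],[0,0,40,0,30]]]'
```

```text
time_s: 7.25
eef_pos: [0.6369, 0.1325, 0.0084]
eef_rot: [0.0, 0.987, 0.16, 0.002]
wrist_force: [0.5, 0.1, 7.0]
opening: 0.522
time_s: 7.75
eef_pos: [0.6323, 0.1324, 0.0594]
eef_rot: [-0.0, 0.987, 0.16, -0.003]
wrist_force: [0.1, -0.6, -3.1]
opening: 0.524
```

```bash
python3 -m pendant '[[[0,0,60,0,30],[-9,-50,10,-1,30],[-9,-55,0,-1,30],[-9,-55,0,-1,30],[-9,-55,0,-1,30],[-9,-55,0,-1.4,30],[-9,-39,0,0,30],[0,0,0,0,30]]]'
python3 - <<'E'
from h import *
c=cam('wrist'); save('w3.png',c['img'],1.5); print(c['o'])
look(c,'wrist',['case','lid_top','jig','fence_face'],'tip_of')
d=cam('top'); save('t3.png',d['img'][140:250,290:400],5)
look(d,'top',['jig','fence_face','case'],'tip_of')
o=monitor.get_obs(); print(o['time_s'],o['eef_pos'],o['eef_rot'],o['wrist_force'],o['opening'])
E
```

```text
time_s: 8.75
eef_pos: [0.5802, -0.1795, 0.1316]
eef_rot: [0.0, 0.994, 0.112, -0.0]
wrist_force: [-1.5, 0.0, -2.7]
opening: 0.524
[ 0.65452626 -0.16201279  0.2742277 ]
wrist tip_of case 0.69 [ 0.5783 -0.1812  0.1227] [263. 246.]
wrist tip_of lid_top 0.77 [ 0.5796 -0.1789  0.1562] [259. 276.]
wrist tip_of jig 0.6 [ 0.6161 -0.1633  0.0017] [252. 143.]
wrist tip_of fence_face 0.92 [ 0.6359 -0.159   0.0229] [251. 122.]
top tip_of jig 0.95 [ 0.6163 -0.1623 -0.0019] [346. 195.]
top tip_of fence_face 0.71 [ 0.6339 -0.155   0.0244] [345. 188.]
top tip_of case 0.78 [ 0.8045 -0.1412 -0.0014] [336. 130.]
top tip_of case 0.63 [ 0.4695  0.4063 -0.0042] [144. 254.]
top tip_of case 0.43 [ 0.5742 -0.1749  0.1237] [365. 208.]
9.2 [ 0.58148696 -0.17558346  0.13130397] [-5.92431189e-05  9.93442369e-01  1.14333958e-01 -3.87242583e-05] [-0.3395941  -0.70661778 -3.28377561] 0.5199629032188221
```

View pics/w3.png

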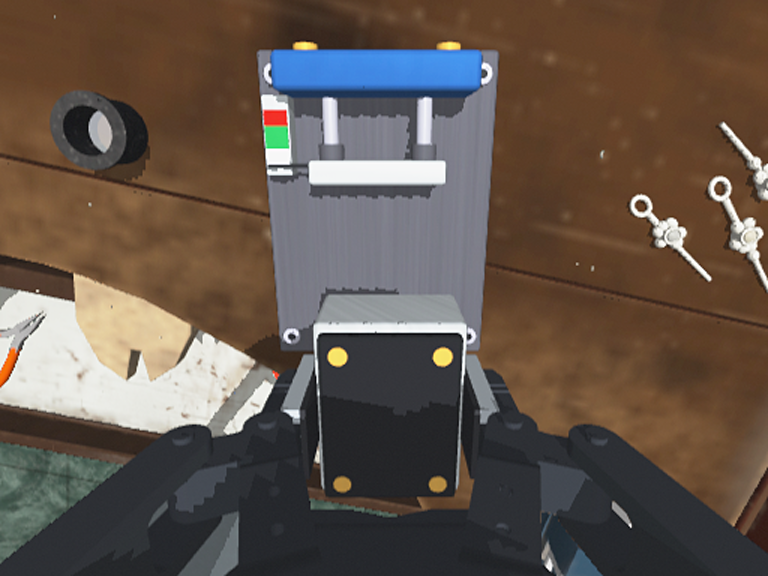

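```bash
python3 - <<'E'
from h import *
c=cam('wrist')
def P(u,v,z): return ray(c,u/1.5,v/1.5,z)
def yaw(d): return np.degrees(np.arctan2(d[1],d[0]))
A=[P(268,73,.012),P(487,73,.012),P(291,336,.012)]
print('bed yaw x',yaw(A[0]-A[2]),'y',yaw(A[0]-A[1])-90,'centre',(A[1]+A[2])/2,[np.linalg.norm(A[0]-A[i]).round(4) for i in(1,2)])
F=[P(310,185,.042),P(445,185,.042)]; print('face',(F[0]+F[1])/2,np.linalg.norm(F[0]-F[1]),yaw(F[0]-F[1])-90)
for z in(.157,.160):
  L=[P(337.5,357,z),P(443,357,z),P(342.5,484.5,z),P(437.5,484.5,z)]
  print('case',np.mean(L,0),'yaw',yaw(L[0]-L[2]+L[1]-L[3]),yaw(L[0]-L[1]+L[2]-L[3])-90,np.linalg.norm(L[0]-L[1]),np.linalg.norm(L[0]-L[2]))
E
```

```text
bed yaw x 14.004367247706291 y 13.138633912314617 centre [ 0.61858133 -0.16096333  0.012     ] [np.float64(0.1169), np.float64(0.1521)]
face [ 0.63773893 -0.15566421  0.042     ] 0.06848698250081954 13.14662319112071
case [ 0.57854954 -0.17596824  0.157     ] yaw 13.077448407976483 13.168265260328013 0.03039408120485677 0.04457699199979941
case [ 0.58052762 -0.17550192  0.16      ] yaw 13.077448407976455 13.168265260327942 0.02961424894018421 0.043433263509071396
```

```bash
python3 -m pendant '[[[-1.4,6.1,-40,0,30],[0,0,-40,0,30],[0,0,-20,0,30],[0,0,-5,0,30],[0,0,-3,0,30],[0,0,-2,0,30],[0,0,0,0,30]]]'
```

```text
time_s: 10.12
eef_pos: [0.5805, -0.1708, 0.0222]
eef_rot: [0.0, 0.994, 0.114, 0.001]
wrist_force: [0.3, 0.9, -3.4]
opening: 0.526
```

```bash
python3 -m pendant '[[[0,0,-1.5,0,30],[0,0,-1.5,0,30],[0,0,0,0,30]]]'
```

```text
time_s: 10.5
eef_pos: [0.58, -0.1705, 0.0184]
eef_rot: [0.0, 0.994, 0.114, 0.0]
wrist_force: [0.4, -1.3, -1.5]
opening: 0.522
```

```bash
python3 -m pendant '[[[0,0,-1,0,30],[0,0,-0.5,0,30],[0,0,0,0,30]]]'
```

```text
time_s: 10.88
eef_pos: [0.58, -0.1705, 0.0183]
eef_rot: [0.0, 0.994, 0.114, -0.0]
wrist_force: [-6.0, 1.6, 10.2]
opening: 0.527
```

```bash
python3 -m pendant '[[[0,0,0.8,0,30],[4.9,1.1,0,0,30],[4.9,1.1,0,0,30],[4.9,1.1,0,0,30],[4.9,1.1,0,0,30],[2,0.5,0,0,30],[0,0,0,0,30]]]'
python3 - <<'E'
from h import *
c=cam('wrist'); save('w4.png',c['img'],1.5); print(c['o'])
look(c,'wrist',['case','lid_top','fence_face'],'tip_of')
E
```

```text
time_s: 11.75
eef_pos: [0.6017, -0.1662, 0.0183]
eef_rot: [0.0, 0.994, 0.114, -0.0]
wrist_force: [-4.4, -1.4, 6.5]
opening: 0.524
[ 0.67584646 -0.1483162   0.16095891]
wrist tip_of case 0.95 [ 0.6    -0.1654  0.0055] [259. 241.]
wrist tip_of lid_top 0.93 [ 0.5965 -0.1646  0.0414] [255. 283.]
wrist tip_of fence_face 0.67 [ 0.6345 -0.1595  0.0234] [263. 193.]
```

View pics/w4.png

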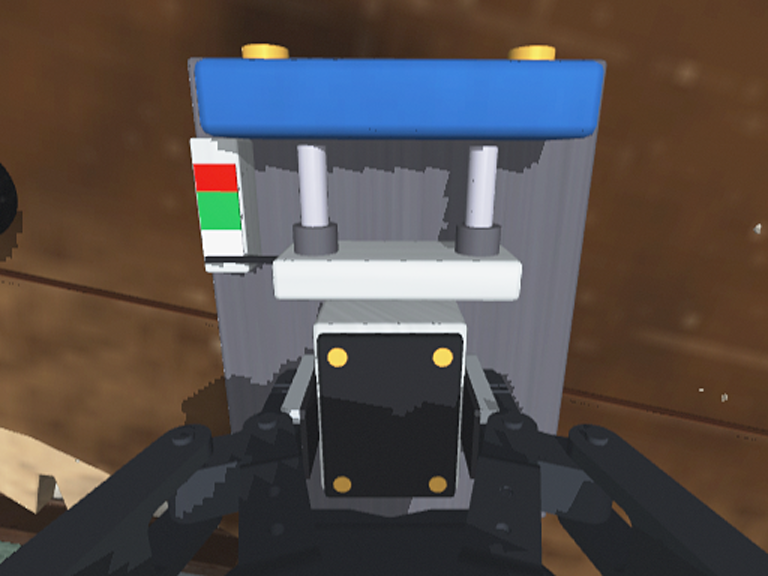

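```bash
python3 -m pendant '[[[0.3,-1.5,0.3,0,30],[3.9,0.9,0,0,30],[3.9,0.9,0,0,30],[2.9,0.7,0,0,30],[2.9,0.7,0,0,30],[0,0,0,0,30]]]'
```

```text
time_s: 12.7
eef_pos: [0.6147, -0.1645, 0.0183]
eef_rot: [0.0, 0.994, 0.114, -0.001]
wrist_force: [-8.1, -0.4, 7.7]
opening: 0.528
```

```bash
python3 -m pendant '[[[2.9,0.7,0.3,0,30],[2.4,0.6,0.3,0,30],[0,0,0,0,30]]]'
python3 - <<'E'
from h import *
c=cam('wrist'); save('w5.png',c['img'],1.5)
E
```

```text
time_s: 13.08
eef_pos: [0.6192, -0.1634, 0.0184]
eef_rot: [0.0, 0.994, 0.114, -0.002]
wrist_force: [-9.7, -3.7, 5.6]
opening: 0.524
```

View pics/w5.png

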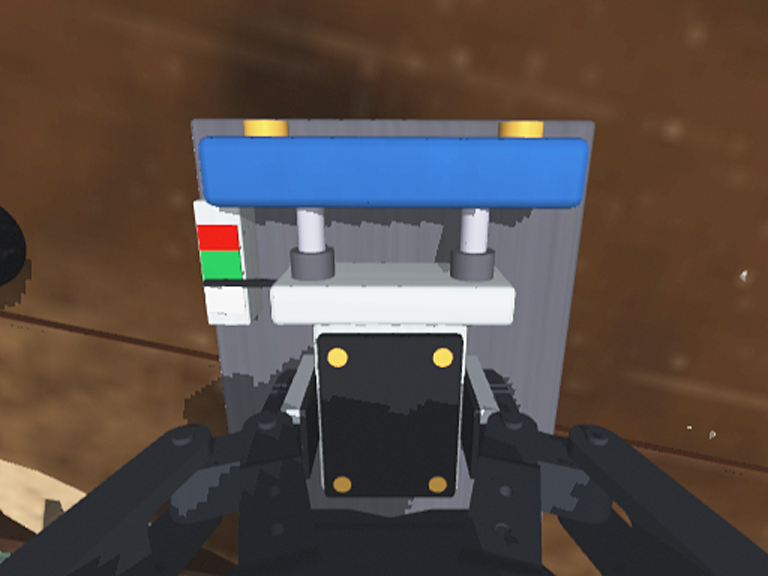

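The pointer (row 283) is at the white/green border, about 8 mm, and the box is square and central within about 2 mm. I'll push another 6 mm.

```bash
python3 -m pendant '[[[2,0.5,0,0,30],[2,0.5,0,0,30],[2,0.5,0,0,30],[0,0,0,0,30],[0,0,0,0,30],[0,0,0,0,30],[0,0,0,0,30]]]'
python3 - <<'E'
from h import *
c=cam('wrist'); save('w6.png',c['img'],1.5)
E
```

```text
time_s: 14.0
eef_pos: [0.624, -0.1623, 0.0184]
eef_rot: [0.0, 0.994, 0.113, -0.003]
wrist_force: [-15.3, -4.2, 8.9]
opening: 0.524
```

View pics/w6.png

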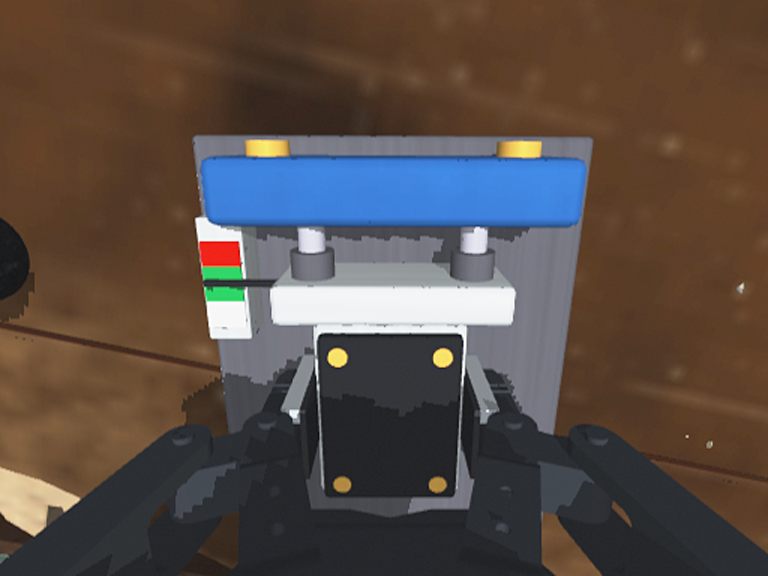

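The pointer is mid-green (row 283, green spans 266–301) and the box end is square on the fence. Handing in.

```bash
python3 -m pendant '[[[0,0,0,0,30],[0,0,0,0,30],[0,0,0,0,30]]]'; python3 -c "
from bench import order; print(order.hand_in())"
```

```text
time_s: 14.42
eef_pos: [0.624, -0.1623, 0.0184]
eef_rot: [0.0, 0.994, 0.114, -0.003]
wrist_force: [-13.4, -4.9, 8.9]
opening: 0.523
the job is handed in; nothing more can be done
None
```

The box is on the jig bed with its lid pressed home. One short end is against the fence, and the gripper is still holding and pushing it with the pointer in the green. I handed the job in at 14.4 s; it gives no verdict.

- **Lid:** I pressed it until it stopped 35 mm above the bench, with the force rising to about 20 N. I did not measure it again on the jig.
- **Pointer:** the last picture shows it mid-green, a fence travel of about 13 mm, and I never pushed further than that. The wrist reads about 14 N of push, with the top of the green at 14 N. That reading includes the box rubbing on the bed; 13 mm of travel is about 9 N on the fence.
- **Position:** the box is square to the fence by eye in the last picture. It is within about 2 mm of the fence's middle. The tool has not moved for the last 0.4 s, and the grip has held steady.
- **Downward push:** the arm also presses the box onto the bed with about 9 N. This does no harm.
- **Other things:** I kept the path clear of the loupe, the dish and the steel block. I did not look at them again at the end.

The sensors differed by up to about 7 mm on where the middle of the fence is. I used the wrist camera's own measurement.

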